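# Find the worn-out shock mount and tag it

### The arm

A 7-joint arm with a two-finger parallel gripper is mounted at the origin on a cart in front of the work surface, level with it; the furniture and walls round the work are solid. World frame = base frame: x ahead of the robot, y to its left, z up, the work surface at z = 0. Lengths are in mm, angles in rad, forces in N, time in s.
With the tool pointing down it reaches from about 400 to 875 mm from the base axis. Payload 19.3 kg.
Tool frame: the origin (TCP) lies at the very end of the fingers, on their centre line; the grasp point (between the pads) lies 19 mm behind it (grip_point_offset is the z of the grasp point in the tool frame, in mm); z points along the fingers, y is the line along which they close (so a half turn about z gives the same grasp; the last joint's range is limited). The gripper opens to 85 mm and grips with 20 to 120 N. Pads are 22 mm wide; open, the fingers measure 114 mm over their backs; the gripper's body (76 mm by 85 mm) begins 54 mm behind the grasp point. The pads swing forward as they close: fully open they stand 13 mm farther back than shut.
Start: joints at [-0.07, 0.521, -0.036, 1.599, 0.021, 1.021, -0.113], TCP at [624.992, -0.025, 231.291] pointing down, gripper open.
Joint ranges: [-2.91, 2.91], [-0.3, 2.13], [-1.5, 1.42], [0.17, 2.43], [-1.26, 4.41], [0.16, 1.93], [-2.52, 2.52]. Speed limits (rad/s): [1.89, 1.89, 2.39, 2.39, 3.01, 3.01, 3.01].

### API

Orientations are given as a 3x3 rotation matrix whose columns are the frame's x, y, z axes.
In Python, from workcell import movep, movel, goto_joints, open_gripper, clamp, wait, inverse_kinematics, read_state, camera, PlanningError, finish_job, grip_point_offset gives the robot as it stands. Calls block until the motion is done:
- movep(position, orientation): joint-space move of the TCP to a pose.
- movel(position, frame=None, max_speed=150, guard=None): straight line of the TCP; frame=None keeps the orientation; max_speed is the mean speed in mm/s. With guard (N) it stops when the force on the tool has changed by that much, and returns True; else False.
- goto_joints(angles): joint-space move.
- open_gripper() and clamp(): open the fingers fully, or close them until they stop; the grip force is fixed at half the most.
- wait(seconds).
- inverse_kinematics(position, orientation): joint angles nearest the present ones, or None.
- read_state(): the state.
- camera(name): name is "scene" or "side" or "wrist"; returns a dict with "image" (400x640x3 uint8, blue, green, red), "range_z" (400x640 float32, mm along the optical axis (not along the pixel's ray), 0 where there is no reading), "fx", "fy", "cx", "cy" (pixels), "dist_coeffs" ([k1, k2, p1, p2, k3] as OpenCV has them; the pictures are not rectified), "cam_to_world" (4x4, takes a point from camera to world coordinates). Camera axes: x right, y up, looking along -z (the intrinsics and any distortion apply to the point x, -y, -z); pixel columns grow to the right and rows downward; lengths in mm; the calibration is good to about 2 mm. A picture is of the moment at which its call begins.
A pose or a line that the arm cannot do raises PlanningError and nothing moves.
- finish_job(): hands the job in; it is judged then, once.
The state is a dict: "time": time; "qpos": joint angles; "qvel": joint speeds; "joint_efforts": joint torques, N m; "eef_pos": TCP position; "tool_rot": TCP orientation; "ft_force": force on the tool from outside, world axes, zero at the start; "torque": the same for the moment, N m; "finger_gap": finger opening in mm; "gripper_force": force on a finger pad.
Only numpy, scipy, OpenCV 4.12 (cv2) and the standard library are available. Lean on these libraries where they do the work, as an engineer would, in place of code of your own. Each camera call takes 0.05 s, during which the arm holds its last target. There are 200 camera calls.

### The job

One of the three spring-mounted machine mounts on the bench has gone soft. Press each round rubber pad from above with the fingertips, with a light push of about 8 N, to find the softest (it sinks more than 15 mm, the others only a few), never pushing a pad harder than 20 N; only then push the tag of that softest mount all the way down, leaving the other two tags up. Do not grasp anything, and leave the loose things lying where they are.

Things in the scene. Friction and masses are not known exactly. Their poses are not given: they have to be found in the camera images.
- mount_1: the left of three alike mounts fixed on the bench (1 is left, +y): base plate 150 x 90 x 8 mm; origin under its centre, z up, x from the tag's end to the pad's end. Pad at x = +37 mm in a housing 62 mm wide, 40 high; tag at x = -40 mm in a guide 30 x 52, 38 high; both at y = 0. Tell-tale at x = +37, y = +36.5 mm. The hidden spring inside changes from run to run.
- pad_1_top (a point): centre of the top face of the round black rubber pad of mount 1 (48 mm wide, 80 mm above the bench when up); it moves down with the pad.
- pad_1 (a joint): how far this pad is pressed down, m: 0 up, 0.030 at its stop; it springs back when let go. Under an 8 N push the softest pad sinks about 25 mm, the other two 3 to 5 mm (softest about 250 N/m, the others 1400 and 1800 N/m, each after 1.5 N at the start).
- pin_1 (a joint): tell-tale: thin brass pin standing under a steel lug at the pad's side; the lug pushes it down and it stays there, so its value (m, 0 to 0.030) is the deepest this pad has been pressed.
- tag_1_top (a point): centre of the top face of the aluminium push tag of mount 1: a T-shaped upright plate with a flat head 38 mm wide (y) by 20 mm (x), 80 mm above the bench when up, 55 mm when down; it moves with the tag.
- tag_1 (a joint): how far this tag is pushed down, m: 0 up, 0.025 fully down at its stop; sliding friction 4 N, it stays where it is left.
- mount_2: the middle of three alike mounts fixed on the bench (1 is left, +y): base plate 150 x 90 x 8 mm; origin under its centre, z up, x from the tag's end to the pad's end. Pad at x = +37 mm in a housing 62 mm wide, 40 high; tag at x = -40 mm in a guide 30 x 52, 38 high; both at y = 0. Tell-tale at x = +37, y = +36.5 mm. The hidden spring inside changes from run to run.
- pad_2_top (a point): centre of the top face of the round black rubber pad of mount 2 (48 mm wide, 80 mm above the bench when up); it moves down with the pad.
- pad_2 (a joint): how far this pad is pressed down, m: 0 up, 0.030 at its stop; it springs back when let go. Under an 8 N push the softest pad sinks about 25 mm, the other two 3 to 5 mm (softest about 250 N/m, the others 1400 and 1800 N/m, each after 1.5 N at the start).
- pin_2 (a joint): tell-tale: thin brass pin standing under a steel lug at the pad's side; the lug pushes it down and it stays there, so its value (m, 0 to 0.030) is the deepest this pad has been pressed.
- tag_2_top (a point): centre of the top face of the aluminium push tag of mount 2: a T-shaped upright plate with a flat head 38 mm wide (y) by 20 mm (x), 80 mm above the bench when up, 55 mm when down; it moves with the tag.
- tag_2 (a joint): how far this tag is pushed down, m: 0 up, 0.025 fully down at its stop; sliding friction 4 N, it stays where it is left.
- mount_3: the right of three alike mounts fixed on the bench (1 is left, +y): base plate 150 x 90 x 8 mm; origin under its centre, z up, x from the tag's end to the pad's end. Pad at x = +37 mm in a housing 62 mm wide, 40 high; tag at x = -40 mm in a guide 30 x 52, 38 high; both at y = 0. Tell-tale at x = +37, y = +36.5 mm. The hidden spring inside changes from run to run.
- pad_3_top (a point): centre of the top face of the round black rubber pad of mount 3 (48 mm wide, 80 mm above the bench when up); it moves down with the pad.
- pad_3 (a joint): how far this pad is pressed down, m: 0 up, 0.030 at its stop; it springs back when let go. Under an 8 N push the softest pad sinks about 25 mm, the other two 3 to 5 mm (softest about 250 N/m, the others 1400 and 1800 N/m, each after 1.5 N at the start).
- pin_3 (a joint): tell-tale: thin brass pin standing under a steel lug at the pad's side; the lug pushes it down and it stays there, so its value (m, 0 to 0.030) is the deepest this pad has been pressed.
- tag_3_top (a point): centre of the top face of the aluminium push tag of mount 3: a T-shaped upright plate with a flat head 38 mm wide (y) by 20 mm (x), 80 mm above the bench when up, 55 mm when down; it moves with the tag.
- tag_3 (a joint): how far this tag is pushed down, m: 0 up, 0.025 fully down at its stop; sliding friction 4 N, it stays where it is left.
- red_marker: loose bystander, to be left alone: white marker pen with a red cap, 12 x 128 x 14 mm, lying beside the middle mount; origin under its centre.
- black_marker: loose bystander, to be left alone: white marker pen with a black cap, 12 x 128 x 14 mm, lying beside the middle mount; origin under its centre.
- tape_roll: loose bystander, to be left alone: roll of red insulating tape lying flat, 66 mm wide, 19 mm high, near the bench's front edge; origin under its centre.
- tub: loose bystander, to be left alone: small white tub with a red lid, 52 mm wide, 33 mm high, near the bench's front edge; origin under its centre.
- sanding_block: loose bystander, to be left alone: cork sanding block, 58 x 100 x 30 mm, behind the mounts; origin under its centre.

How it is judged (in metres and radians):
On the way, in this order (a step that is already met when the one before it is completed fails the run):
1. each of the three pads has been pressed (at least 2 mm) and the softest has been pressed more than 15 mm deep (value of joint each of pin_1, pin_2, pin_3 above 0.002 m and value of joint any of pin_1, pin_2, pin_3 above 0.015 m), for 0.1 s.
2. then the softest mount's tag is pushed down (((value of joint pin_1 above 0.015 m and value of joint tag_1 above 0.02 m and value of joint each of tag_2, tag_3 below 0.005 m) or (value of joint pin_2 above 0.015 m and value of joint tag_2 above 0.02 m and value of joint each of tag_1, tag_3 below 0.005 m) or (value of joint pin_3 above 0.015 m and value of joint tag_3 above 0.02 m and value of joint each of tag_1, tag_2 below 0.005 m))), for 0.2 s.
At the end, for the whole second after the job is handed in: The tag of the softest mount is down by more than 20 mm of its 25 mm, the other two tags are up (moved less than 5 mm), and all pads are up again (less than 3 mm down). The tell-tale pins show that every pad was pressed at least 2 mm and the softest one more than 15 mm (value of joint each of pin_1, pin_2, pin_3 above 0.002 m and ((value of joint pin_1 above 0.015 m and value of joint tag_1 above 0.02 m and value of joint each of tag_2, tag_3 below 0.005 m) or (value of joint pin_2 above 0.015 m and value of joint tag_2 above 0.02 m and value of joint each of tag_1, tag_3 below 0.005 m) or (value of joint pin_3 above 0.015 m and value of joint tag_3 above 0.02 m and value of joint each of tag_1, tag_2 below 0.005 m)) and value of joint each of pad_1, pad_2, pad_3 below 0.003 m); the robot touches nothing.
It fails at once if a pad is pushed harder than 20 N (contact force between any of pad_1, pad_2, pad_3 and the fingers above 20 N or contact force between any of pad_1, pad_2, pad_3 and the arm above 20 N).
It fails at once if a tag is pushed down before its pad has been found soft ((value of joint tag_1 above 0.01 m and value of joint pin_1 below 0.015 m) or (value of joint tag_2 above 0.01 m and value of joint pin_2 below 0.015 m) or (value of joint tag_3 above 0.01 m and value of joint pin_3 below 0.015 m)).
It fails at once if a loose thing is moved more than 20 mm or lifted (distance of any of red_marker, black_marker, tape_roll, tub, sanding_block from where it was at the start of the episode above 0.02 m).
It also fails if it takes over 48 s, if anything falls off the work surface, if the arm or the gripper's body presses on something with over 40 N, if the wrist force passes 120 N, or if a joint passes its speed limit or range.

## Working session

There is one attempt and no reset: what is moved stays moved. The work goes in short steps, each a Python script; the robot and the scene stay as the last script left them, time stands still between calls to the robot, and variables do not carry over. Pictures are saved under pics/ and viewed, at most 10 in all, crops included, and the job is handed in when it is done.

```bash
mkdir -p pics; cat > h.py <<'E'
import numpy as np, cv2
from workcell import *
def cloud(c):
    h,w=c["range_z"].shape
    u,v=np.meshgrid(np.arange(w),np.arange(h))
    K=np.array([[c["fx"],0,c["cx"]],[0,c["fy"],c["cy"]],[0,0,1]])
    p=cv2.undistortPoints(np.stack([u,v],-1).reshape(-1,1,2).astype(np.float64),K,np.array(c["dist_coeffs"],float)).reshape(h,w,2)
    z=c["range_z"].astype(float)
    P=np.stack([p[...,0]*z,-p[...,1]*z,-z,np.ones_like(z)],-1)
    P=(P@np.array(c["cam_to_world"]).T)[...,:3]
    P[z<=0]=np.nan
    return P
E
python3 - <<'E'
from h import *
for n in("scene","wrist"):
    c=camera(n); cv2.imwrite(f"pics/{n}0.png",c["image"]); P=cloud(c)
    m=((P[...,2]>72)&(P[...,2]<90)&(P[...,0]>350)&(P[...,0]<900)).astype(np.uint8)
    k,l,s,ce=cv2.connectedComponentsWithStats(m)
    for i in range(1,k):
        if s[i,4]>40:
            q=P[l==i]; (a,b),wh,an=cv2.minAreaRect(q[:,:2].astype(np.float32))
            print(n,ce[i].round(),s[i,4],np.round([a,b,*wh,an],1),np.median(q,0).round(1))
print(read_state()["time"],read_state()["tool_rot"],read_state()["ft_force"])
E
```

```text
scene [156.  31.] 644 [ 624.6 1139.1   22.3  548.9   89.9] [ 597.1 1138.9   80.9]
scene [322.  80.] 170 [884.7 442.7 112.9  30.2  89.6] [882.9 438.4  86.9]
scene [232.  79.] 62 [669.  624.1  46.   10.5   4.5] [666.7 624.4  81.2]
scene [266. 111.] 441 [652.8 427.5 104.4 383.5  26.9] [649.2 382.7  81.2]
scene [181. 105.] 100 [477.4 595.7  25.9  57.   47.1] [480.6 583.7  81.7]
scene [526. 234.] 2327 [ 884.7 -196.2  752.6   30.7   89.9] [ 873.9 -329.2   82.9]
scene [351. 144.] 141 [764.1 146.3   7.9 105.1  86.7] [760.9 146.5  81. ]
scene [285. 148.] 220 [618.1 249.5  46.3  63.5  14.9] [619.8 239.8  79.6]
scene [257. 156.] 91 [545.2 258.1  39.6  20.6  75.2] [544.6 253.8  79.6]
scene [338. 214.] 333 [595.6 -10.5  63.5  45.8  66.4] [590.2 -18.4  79.6]
scene [312. 232.] 146 [515.2 -22.7  19.6  38.6   1.2] [514.5 -25.2  79.2]
scene [377. 287.] 515 [ 533.5 -200.4   47.    63.1   23.4] [ 535.8 -207.4   80.2]
scene [345. 308.] 219 [ 459.7 -203.1   37.1   20.1   86.1] [ 458.7 -204.1   80.1]
scene [559. 390.] 256 [ 641.7 -536.4   24.1   62.1   84.9] [ 639.8 -535.3   85.2]
scene [576. 396.] 119 [ 656.4 -561.1   14.2   47.9   48. ] [ 651.2 -559.4   88. ]
wrist [463.  29.] 466 [764.8 147.8  23.6 118.   75. ] [748.6 148.1  85.4]
wrist [562. 143.] 4688 [8.741e+02 1.080e+01 6.500e+00 3.325e+02 1.000e-01] [873.3  52.7  81.9]
wrist [293. 196.] 1529 [597.3  -7.   63.   47.   66.6] [593.3 -10.7  78.6]
wrist [226. 204.] 585 [517.8 -20.   19.9  38.    2.2] [518.5 -18.7  78.5]
wrist [255. 333.] 968 [ 533.4 -196.    47.6   59.    25.4] [ 538.1 -198.4   78.3]
wrist [497. 392.] 154 [ 873.8 -302.3    4.2   39.2    1.7] [ 873.  -298.2   79. ]
0.1 [[-7.90560982e-06  9.99999555e-01 -9.43586201e-04]
 [ 9.99999996e-01  7.82155734e-06 -8.90813498e-05]
 [-8.90739299e-05 -9.43586901e-04 -9.99999551e-01]] [ 0.0394151   0.347629   -0.54761744]
```

View pics/scene0.png

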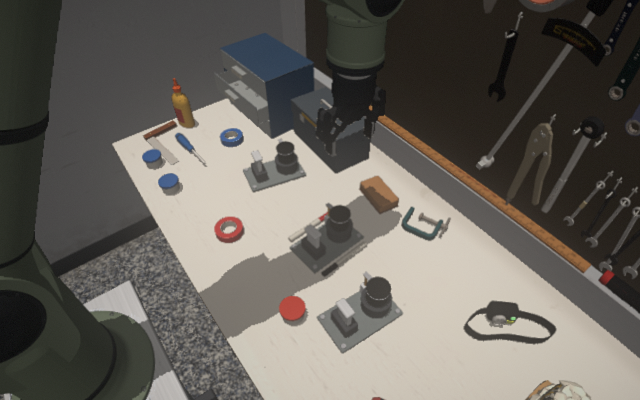

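View pics/wrist0.png

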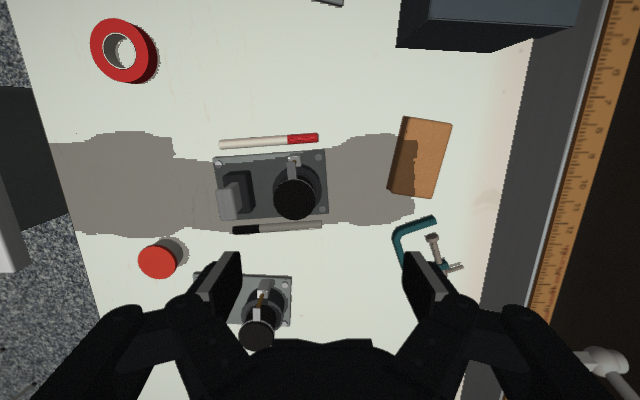

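The scene shows three mounts, with pads at about (285,148), (338,214) and (377,287) px and each tag to its lower left. The red marker and black marker lie beside the middle mount. I'll shut the fingers, turn them so they close along y (clear of the tags), and press each pad with a guard.

```bash
cat >> h.py <<'E'
R=np.array([[1,0,0],[0,-1,0],[0,0,-1.]])
PAD={1:(617,242),2:(595,-17),3:(535,-205)}
TAG={1:(545,257),2:(516.5,-21.5),3:(460,-202)}
def press(xy,depth,guard,speed):
    movep([*xy,115],R); movel([*xy,87],max_speed=80); wait(.2)
    f0=read_state()["ft_force"][2]
    hit=movel([*xy,80-depth],max_speed=speed,guard=guard)
    s=read_state(); print(xy,hit,"z",round(s["eef_pos"][2],1),"dF",round(s["ft_force"][2]-f0,1),"t",s["time"])
    return s
E
python3 - <<'E'
from h import *
clamp()
press(PAD[2],27,8.5,15)
c=camera("side"); cv2.imwrite("pics/side1.png",c["image"])
movel([*PAD[2],115])
print(read_state()["time"],read_state()["finger_gap"])
E
```

```text
(595, -17) False z 53.1 dF 7.3 t 5.2083
5.825 -0.13034239363647512
```

View pics/side1.png

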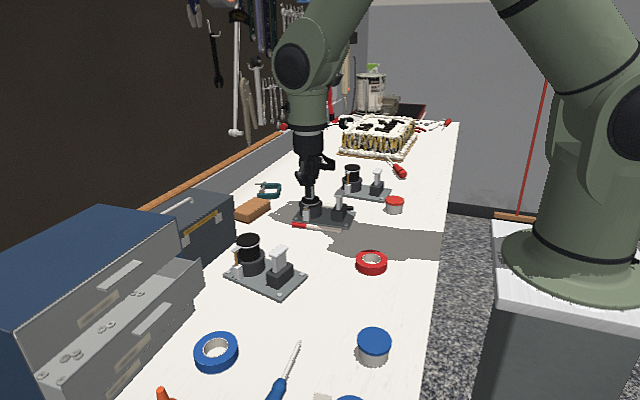

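The side view shows the fingertips centred on the middle pad at about (310,200) px, with the pad sunk into its housing. It went down 27 mm at 7.3 N, so mount 2 is the soft one. Next I'll press the other two pads.

```bash
python3 - <<'E'
from h import *
for i in (1,3):
    press(PAD[i],10,8.5,10)
    if i==3: cv2.imwrite("pics/side2.png",camera("side")["image"])
    movel([*PAD[i],125])
movep([*TAG[2],125],R)
c=camera("side"); cv2.imwrite("pics/side3.png",cv2.resize(c["image"][130:330,200:440],None,fx=3,fy=3))
print(read_state()["time"])
E
```

```text
(617, 242) True z 75.0 dF 8.8 t 8.6917
(535, -205) True z 73.6 dF 8.2 t 12.775
14.1333
```

View pics/side3.png

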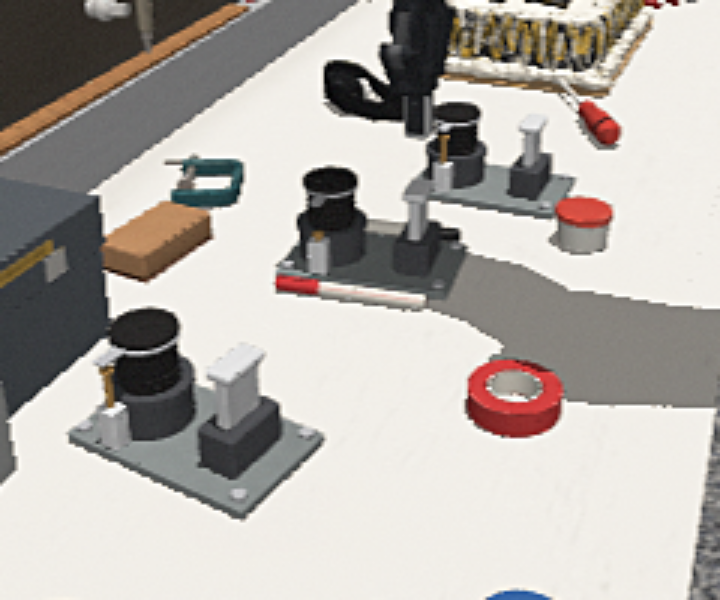

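The middle mount's pin at about (318,238) px is nearly fully down, while pins 1 and 3 still stand. All pads and tags are up, and the fingers are above tag 2. I'll push that tag now.

```bash
python3 - <<'E'
from h import *
press(TAG[2],28,22,25)
wait(.3); movel([*TAG[2],150]); 
movep([560,-100,230],R)
c=camera("side"); cv2.imwrite("pics/side4.png",cv2.resize(c["image"][130:330,200:440],None,fx=3,fy=3))
P=cloud(camera("scene"))
for n,D in(("pad",PAD),("tag",TAG)):
    for i in D:
        q=P[(np.hypot(P[...,0]-D[i][0],P[...,1]-D[i][1])<8)]; print(n,i,len(q),np.percentile(q[:,2],80).round(1))
E
```

```text
(516.5, -21.5) True z 54.9 dF 15.9 t 16.2667
pad 1 20 81.5
pad 2 31 81.1
pad 3 50 81.8
tag 1 32 80.7
tag 2 39 55.4
tag 3 82 81.1
```

View pics/side4.png

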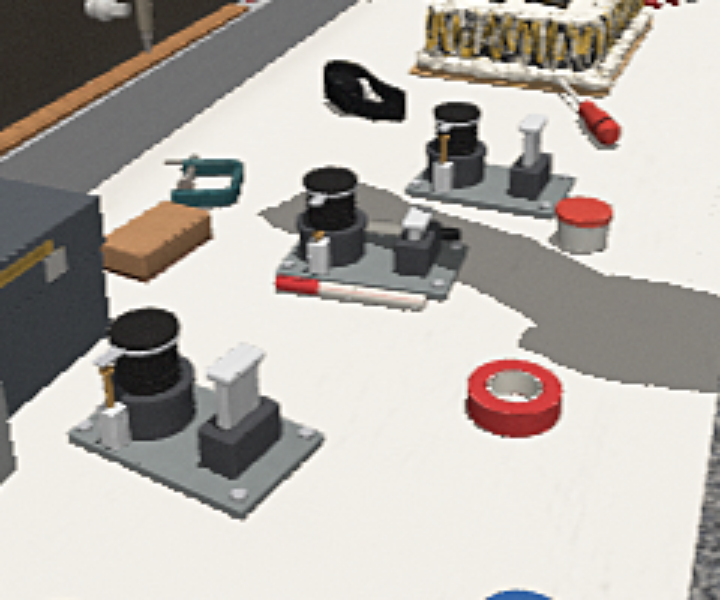

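The picture shows tag 2 fully down at about (415,222) px, with the depth reading at 55 mm. The other tags and all pads are up, and the loose things are where they were.

```bash
python3 -c "
from workcell import *
print(finish_job())"
```

```text
the job is handed in; nothing more can be done
None
```

Mount 2 (the middle one) is the soft one: its pad sank 27 mm at 7.3 N, against about 5–6 mm at 8–9 N for the other two; its tag is fully down, tags 1 and 3 are up, and the job is handed in (no verdict was returned).

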